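Carry the spice tray with its free-running caddy to the rolling board

ROBOT

A 6-joint arm with a two-finger parallel gripper is mounted at the origin on the work surface. World frame = base frame: x ahead of the robot, y to its left, z up, the work surface at z = 0. Lengths are in m, angles in rad, forces in N, time in s.
With the tool pointing down it reaches from about 0.15 to 0.775 m from the base axis. Payload 6.1 kg.
Tool frame: the origin (TCP) lies at the very end of the fingers, on their centre line; the grasp point (between the pads) lies 19 mm behind it; z points along the fingers, y is the line along which they close (so a half turn about z gives the same grasp; the last joint's range is limited). The gripper opens to 85 mm and grips with 20 to 120 N. Pads are 22 mm wide; open, the fingers measure 114 mm over their backs; the gripper's body (76 mm by 85 mm) begins 54 mm behind the grasp point. The pads swing forward as they close: fully open they stand 13 mm farther back than shut.
Start: joints at [1.296, 0.126, -0.04, 1.405, 0, 1.571], TCP at [0.142, 0.505, 0.231] pointing down, gripper open.
Joint ranges: [-2.72, 2.72], [-0.95, 1.95], [-1.27, 1.35], [-1.78, 2.02], [-1.46, 1.47], [-3.14, 3.14]. Speed limits (rad/s): [2.39, 2.39, 3.01, 3.14, 3.14, 3.14].

INTERFACE

Orientations are given as [roll, pitch, yaw] about the fixed x, y, z axes, in that order (R = Rz(yaw) Ry(pitch) Rx(roll)).
In Python, from rig import bot, grab_frame, get_calibration, order gives the robot as it stands.
- The arm moves only by the shell command python3 -m creep 'ROWS' [FORCE]. ROWS is a JSON object of lists of equal length, an entry for each row: "dp": the shift along the tool's x, y, z in mm, a list of three; "twist": the turn about the tool's z in rad; "hand": the finger opening in mm, from 0 to 85.4. In form: {"dp": [[dx, dy, dz], ...], "twist": [twist, ...], "hand": [hand, ...]}. A call has 1 to 10 rows; each row is the pose to reach, as a shift and turn from the pose commanded when the call began, along the tool's axes at that moment; what a row does not reach only later rows make up. A row lasts 1/8 s, in which the tool goes at most 62.5 mm and 10.7 degrees, less where a joint would pass 70% of its speed; a pose out of reach is approached as far as the arm can. A call with a gripper value outside its range is refused whole. The fingers move at their own pace and stop on an object; FORCE is the grip in N (left out, the last holds). Time passes only in rows, so rows that repeat a pose let the fingers close. It gives the time, the measured TCP pose, the force, the opening and the grip force at its end, in the units of the state.
- bot.read_state(): the state, without advancing time (a new reading comes with each control period).
- grab_frame(name): name is "scene" or "side" or "wrist"; returns (picture, depth): 384x512x3 uint8, blue, green, red; 384x512 float32, m along the optical axis (not along the pixel's ray), 0 where there is no reading.
- get_calibration(name): a dict with "camera_matrix" (3x3 intrinsics, pixels), "origin" and "rotation" of the camera in the world; the wrist camera has in their place "hand_eye" (4x4, takes a point from camera to tool coordinates, whose origin is the TCP and whose axes are the flange's). Camera axes: x right, y up, looking along -z (the intrinsics and any distortion apply to the point x, -y, -z); pixel columns grow to the right and rows downward; lengths in m; the calibration is good to about 2 mm. A picture is of the moment at which its call begins: read the wrist's pose just before it. get_calibration takes no time and is no camera call.
- order.hand_in(): hands the job in; it is judged then, once.
The state is a dict: "time": time; "qpos": joint angles; "qvel": joint speeds; "joint_efforts": joint torques, N m; "ee_pos": TCP position; "orientation": TCP orientation; "ft_force": force on the tool from outside, world axes, zero at the start; "torque": the same for the moment, N m; "width": opening from 0.0 (shut) to 1.0 (fully open); "grip_force": force on a finger pad.
Only numpy, scipy, OpenCV 4.12 (cv2) and the standard library are available. Lean on these libraries where they do the work, as an engineer would, in place of code of your own. Each camera call takes 0.05 s, during which the arm holds its last target. There are 200 camera calls.

TASK

Take the spice tray by its overhead grip bar and carry it to the round wooden rolling board, without the free-running caddy of spice tins on it ever running against either end of the tray. Hold the tray about a hand's breadth above the middle of the board and keep the caddy in the middle third of the tray for at least five seconds; then finish while still holding the tray there, about level, with the caddy nearly still near the middle, ready for the cook to take. Leave the steel spice box, the mortar and the canister where they stand.

Things in the scene. Friction and masses are not known exactly. Their poses are not given: they have to be found in the camera images.
- tray: Loose aluminium carrier tray with an overhead handle, about 0.4 kg without its caddy, standing on the counter at the start. Origin at the centre of its underside, z up, y roughly along world y. Floor 190 mm (x) by 250 mm (y), 6 mm thick. End lips at both y ends, 26 mm high; side walls 14 mm high at x = +-92 mm, from whose middles uprights (6 x 14 mm) rise to the grip bar.
- tray_floor (a point): Centre of the top of the tray's floor, 6 mm above the underside; axes as the tray's. Two rails on the floor run along y. Inner faces of the end lips at y = +-115 mm, so the caddy's ends (20 mm either side of its middle) reach a lip at 95 mm from the middle; the middle third is the caddy's middle within 38 mm of the tray's.
- grip (a point): Centre of the tray's wooden grip bar, 130 mm above the tray's underside, over its centre. The bar runs along the tray's x, 190 mm long, 16 mm thick in the tray's y, 24 mm high, with flat sides: pinch it from above with the fingers closing along the tray's y.
- caddy (a joint): Place of the caddy along the tray's y, m, 0 in the middle, -0.095 and 0.095 against the lips. It runs on the rails with hardly any friction (damping 0.05 N s/m) and cannot leave them. Relative to the tray it accelerates at 9.81 x tilt (rad) towards the low end, minus the tray's own acceleration along y: a level carry by d leaves it d behind, however slow.
- caddy_mid (a point): Middle of the caddy, 20 mm above the tray's underside. Low wheeled steel carriage, 150 mm (along the tray's x) by 40 mm (y), with a row of three closed aluminium tins of 33 mm diameter fixed in it, tops 64 mm above the tray's underside; 0.25 to 0.46 kg in all, nominally 0.35.
- board: Round wooden rolling board (chakla) on three feet, 220 mm diameter, 40 mm high, fixed. Origin at the centre of its underside, on the counter; the flat top is at z = 40 mm.
- dabba: Round stainless steel spice box with its lid shut, 140 mm diameter, 77 mm high with its knob, about 0.8 kg, a bystander. Origin at the centre of its underside.
- mortar: White ceramic mortar bowl, 110 mm diameter, 70 mm high, a bystander. Origin at the centre of its underside.
- canister: Closed aluminium canister, 90 mm diameter, 120 mm high, a bystander. Origin at the centre of its underside.
Not all that is in view belongs to the job. Several things look just like the board: the one meant starts farthest to the robot's left.

How it is judged:
On the way, in this order (a step that is already met when the one before it is completed fails the run):
1. the tray is lifted clear of the counter by the robot (height (world z) of tray above 0.03 m and contact force between the fingers and tray above 1 N and horizontal distance between tray and board above 0.1 m), for 0.2 s.
2. the tray is held over the board, 20 to 180 mm above its top, with the caddy in the middle third of the tray, for 4.5 s without a break (horizontal distance between tray and board below 0.06 m and height (world z) of tray between 0.06 and 0.22 m and value of joint caddy between -0.04 and 0.04 m), for 4.5 s.
At the end, for the whole second after the job is handed in: The robot alone holds the tray over the board: centres within 60 mm seen from above, underside 20 to 180 mm above the board's top, tilt under 0.15 rad, the caddy within 65 mm of the tray's middle and slower than 0.12 m/s along it (horizontal distance between tray and board below 0.06 m and height (world z) of tray between 0.06 and 0.22 m and angle between tray's own z axis and vertical below 0.15 rad and value of joint caddy between -0.065 and 0.065 m and velocity of joint caddy between -0.12 and 0.12 m/s and contact force between the fingers and tray above 1 N and contact force between tray and board below 0.2 N); the arm keeps its last pose, push and grip.
It fails at once if the caddy runs against an end of the tray (to 93 mm from the middle or more) (value of joint caddy above 0.093 m or value of joint caddy below -0.093 m).
It fails at once if a bystander is disturbed (distance of any of dabba, mortar, canister from where it was at the start of the episode above 0.03 m).
It also fails if it takes over 58 s, if anything falls off the work surface, if the arm or the gripper's body presses on something with over 40 N, if the wrist force passes 120 N, or if a joint passes its speed limit or range.

## Working session

There is one attempt and no reset: what is moved stays moved. The work goes in short steps, Python scripts to look and compute and a shell command to move; the robot and the scene stay as the last step left them, time stands still between calls to the robot, and variables do not carry over. Pictures are saved under pics/ and viewed, at most 10 in all, crops included, and the job is handed in when it is done.

```bash
mkdir -p pics; ls
cat > h.py <<'E'
import numpy as np, cv2
from rig import bot, grab_frame, get_calibration, order
from scipy.spatial.transform import Rotation as Ro
def cloud(d,name):
    c=get_calibration(name);K=np.array(c["camera_matrix"])
    v,u=np.mgrid[0:d.shape[0],0:d.shape[1]]
    x=(u-K[0,2])/K[0,0]*d;y=(v-K[1,2])/K[1,1]*d
    P=np.stack([x,-y,-d],-1)
    if "rotation" in c: return P@np.array(c["rotation"]).T+np.array(c["origin"])
    s=S0;H=np.array(c["hand_eye"]);R=Ro.from_euler('xyz',s["orientation"]).as_matrix()
    return (P@H[:3,:3].T+H[:3,3])@R.T+np.array(s["ee_pos"])
def snap(name):
    global S0
    S0=bot.read_state();p,d=grab_frame(name);return p,d,cloud(d,name)
E
python3 - <<'E'
from h import *
print(bot.read_state())
for n in("scene","side"):
    c=get_calibration(n);print(c)
    p,d,P=snap(n);cv2.imwrite(f"pics/{n}.png",p);np.savez(f"{n}.npz",p=p,P=P)
E
```

```text
pics
{'time': 0.0, 'qpos': array([ 1.29599784e+00,  1.26363065e-01, -4.05981424e-02,  1.40539586e+00,
        1.29118368e-05,  1.57077227e+00]), 'qvel': array([ 1.21944858e-03,  6.31955625e-05,  4.58116622e-04,  1.85694585e-03,
       -2.33117585e-04,  1.74838016e-03]), 'joint_efforts': array([ 4.56217713e-04, -4.35917616e+01,  3.52921093e+01,  1.74882141e-02,
        3.02105072e-04, -2.68381669e-06]), 'ee_pos': array([0.14234717, 0.50491466, 0.23054187]), 'orientation': array([-3.14003192e+00, -1.29493616e-05,  2.86681820e+00]), 'ft_force': array([-0.19122132, -0.73549487, -0.36081233]), 'torque': array([ 0.03561909,  0.05085522, -0.03125512]), 'grip_force': 0.0, 'width': 1.0003645848545395}
{'camera_matrix': array([[398.68632442,   0.        , 261.07633907],
       [  0.        , 398.68632442, 190.48584225],
       [  0.        ,   0.        ,   1.        ]]), 'origin': array([1.48771194, 0.66989796, 0.94005788]), 'rotation': array([0.97346424, 0.01992012, 2.22087859])}Traceback (most recent call last):
  File "<stdin>", line 5, in <module>
  File "h.py", line 14, in snap
    S0=bot.read_state();p,d=grab_frame(name);return p,d,cloud(d,name)
                                                        ~~~~~^^^^^^^^
  File "h.py", line 9, in cloud
    if "rotation" in c: return P@np.array(c["rotation"]).T+np.array(c["origin"])
                               ~~~~~~~~~~~~~~~~~~~~~~~~~~~^~~~~~~~~~~~~~~~~~~~~~
ValueError: operands could not be broadcast together with shapes (384,512) (3,)
```

```bash
sed -i 's/np.array(c\["rotation"\]).T/Ro.from_euler("xyz",c["rotation"]).as_matrix().T/' h.py
python3 - <<'E'
from h import *
for n in("scene","side"):
    p,d,P=snap(n);cv2.imwrite(f"pics/{n}.png",p);np.savez(f"{n}.npz",p=p,P=P)
E
```

```text
(no output)
```

View pics/scene.png

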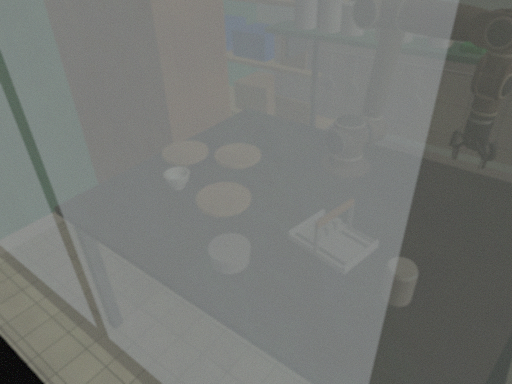

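View pics/side.png

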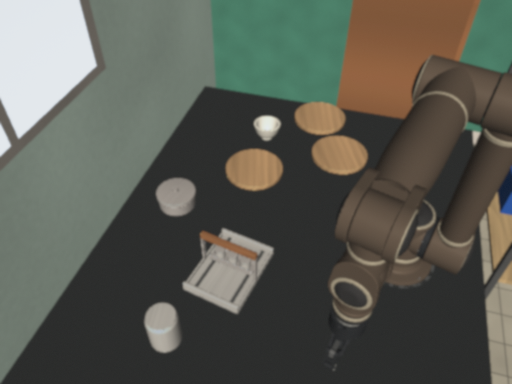

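Scene is hazy (glass) with boards at (185,152), (238,155), (224,198), tray at (333,240). Side is clear: boards at (254,169), (340,154), (320,117), tray with caddy toward the upper end near (230,255), dabba (176,195), mortar (267,127), canister (163,325).

Run:
```python
from h import *
for n,pts in (("scene",dict(bA=(224,198),bB=(238,155),bC=(185,152),tray=(345,250),dab=(230,243),mor=(177,175),can=(404,265))),("side",dict(bA=(254,169),bB=(340,154),bC=(320,117),bar=(228,245),tray=(222,280),dab=(176,188),mor=(267,125),can=(162,315)))):
    P=np.load(n+".npz")["P"]
    for k,(u,v) in pts.items():print(n,k,P[v-1:v+2,u-1:u+2].reshape(-1,3).mean(0).round(3))
# height map
P=np.load("side.npz")["P"].reshape(-1,3);C=np.load("side.npz")["p"].reshape(-1,3)
```

```text
scene bA [1.303 0.489 0.759]
scene bB [1.303 0.506 0.803]
scene bC [1.303 0.45  0.788]
scene tray [1.303 0.594 0.761]
scene dab [1.303 0.491 0.713]
scene mor [1.304 0.435 0.761]
scene can [1.304 0.632 0.77 ]
side bA [ 0.554 -0.234  0.039]
side bB [ 0.252 -0.415  0.041]
side bC [ 0.373 -0.64   0.04 ]
side bar [0.502 0.219 0.139]
side tray [0.478 0.341 0.139]
side dab [ 0.78  -0.019  0.075]
side mor [ 0.581 -0.526  0.034]
side can [0.6   0.479 0.119]
```

Run:
```python
import cv2
p=cv2.imread("pics/side.png")[215:320,170:290]
cv2.imwrite("pics/crop.png",cv2.resize(p,None,fx=5.5,fy=5.5,interpolation=cv2.INTER_CUBIC))
```

```text
(no output)
```

View pics/crop.png

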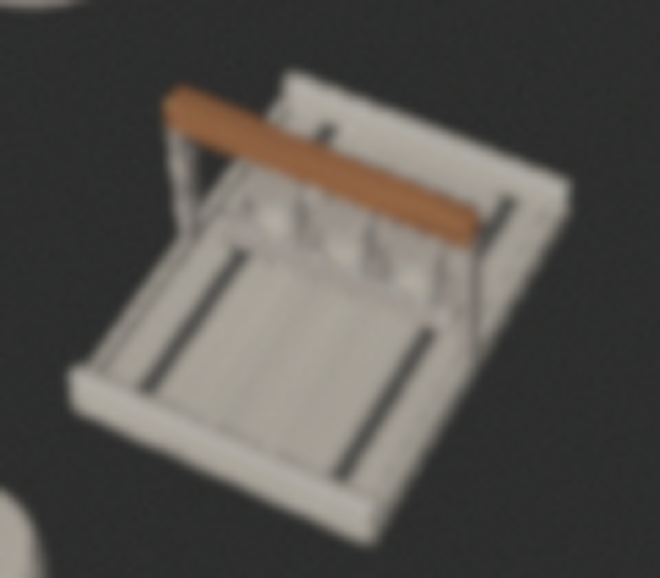

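The crop shows the tray with the grip bar from (165,105) to (480,225) and the caddy about under or slightly beyond the bar. The depth on the tray floor looks odd, so I'll check it.

Run:
```python
from h import *
f=np.load("side.npz");P=f["P"];p=f["p"].astype(int)
for v in range(228,312,7):print(v,[tuple((P[v,u]*1000).round().astype(int)) for u in range(184,276,12)])
hsv=cv2.cvtColor(f["p"],cv2.COLOR_BGR2HSV)
m=(hsv[...,1]>100)&(hsv[...,0]<20);m[:225]=0;m[265:]=0;m[:,:190]=0;m[:,270:]=0
Q=P[m];Q=Q[(Q[:,2]>.125)&(Q[:,2]<.16)]
print(m.sum(),len(Q),Q.mean(0),Q.min(0),Q.max(0))
r=cv2.minAreaRect((Q[:,:2]*1000).astype(np.float32));print(r)
def circ(u0,u1,v0,v1,zlo,zhi):
    q=P[v0:v1,u0:u1].reshape(-1,3);q=q[(q[:,2]>zlo)&(q[:,2]<zhi)];print(len(q),cv2.minEnclosingCircle((q[:,:2]*1000).astype(np.float32)),q.mean(0))
circ(220,290,145,195,.033,.05);circ(305,372,132,178,.033,.05)
circ(145,185,298,330,.11,.13);circ(152,200,175,205,.05,.07)
```

```text
228 [(np.int64(713), np.int64(89), np.int64(-1)), (np.int64(674), np.int64(74), np.int64(-4)), (np.int64(632), np.int64(66), np.int64(2)), (np.int64(592), np.int64(56), np.int64(3)), (np.int64(553), np.int64(39), np.int64(-2)), (np.int64(513), np.int64(27), np.int64(-3)), (np.int64(472), np.int64(18), np.int64(2)), (np.int64(433), np.int64(5), np.int64(0))]
235 [(np.int64(702), np.int64(115), np.int64(-4)), (np.int64(660), np.int64(108), np.int64(1)), (np.int64(571), np.int64(204), np.int64(143)), (np.int64(578), np.int64(92), np.int64(12)), (np.int64(537), np.int64(86), np.int64(20)), (np.int64(503), np.int64(59), np.int64(0)), (np.int64(465), np.int64(44), np.int64(-3)), (np.int64(424), np.int64(38), np.int64(3))]
242 [(np.int64(690), np.int64(145), np.int64(-2)), (np.int64(650), np.int64(134), np.int64(-1)), (np.int64(612), np.int64(121), np.int64(-3)), (np.int64(529), np.int64(215), np.int64(139)), (np.int64(531), np.int64(106), np.int64(8)), (np.int64(491), np.int64(99), np.int64(14)), (np.int64(449), np.int64(101), np.int64(31)), (np.int64(416), np.int64(67), np.int64(2))]
249 
[... 3251 characters left out ...]
np.int64(307), np.int64(-3)), (np.int64(354), np.int64(297), np.int64(-3))]
424 378 [0.50516802 0.21663596 0.137166  ] [0.41250704 0.18883903 0.12508858] [0.59920985 0.23902072 0.14716691]
((505.695556640625, 213.20932006835938), (20.424640655517578, 189.0257110595703), 79.39110565185547)
1707 ((559.2643432617188, -246.27505493164062), 113.38775634765625) [ 0.55794292 -0.24018815  0.03929532]
1551 ((267.8571472167969, -439.7422180175781), 127.68402099609375) [ 0.25655352 -0.42108481  0.03962371]
704 ((603.2691040039062, 483.004638671875), 43.48563766479492) [0.60374058 0.48406835 0.11843884]
849 ((783.766357421875, -18.69211769104004), 72.93660736083984) [ 0.78243015 -0.0129156   0.06178841]
```

```bash
python3 -m creep '{"dp":[[-50,-20,0],[-105,-45,0],[-160,-68,0],[-215,-91,5],[-270,-115,10],[-325,-138,15],[-380,-162,20],[-428,-183,25],[-428,-183,25],[-428,-183,25]],"twist":[0,-0.02,-0.04,-0.06,-0.08,-0.1,-0.1,-0.1,-0.1,-0.1],"hand":[85,85,85,85,85,85,85,85,85,85]}'
python3 - <<'E'
from h import *
p,d,P=snap("wrist");cv2.imwrite("pics/w1.png",p);np.savez("w1.npz",p=p,P=P);print(S0["ee_pos"],S0["orientation"],S0["time"],S0["qpos"])
print(get_calibration("wrist"),get_calibration("side"))
E
```

```text
time: 1.4
ee_pos: [0.5045, 0.2128, 0.2059]
orientation: [-3.141, -0.001, 2.966]
ft_force: [0.2, 0.2, -0.5]
width: 0.997
grip_force: 0.0Traceback (most recent call last):
  File "<stdin>", line 2, in <module>
NameError: name 'S0' is not defined
```

View pics/w1.png

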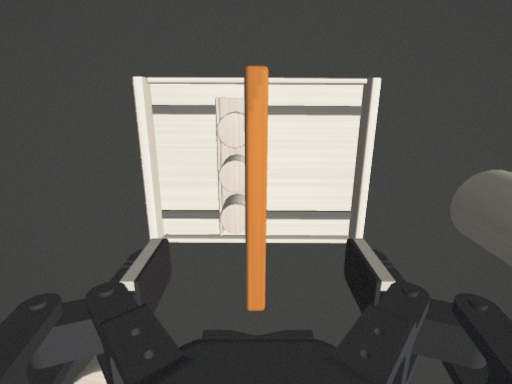

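The wrist view shows the tray whole. The bar runs from (257,70) to (256,308), nearly vertical. The lips are at about x=147 and x=367, and the caddy tins at about (236,130), (236,175) and (236,218) are left of the bar.

```bash
sed -i 's/return p,d,cloud(d,name)$/P=cloud(d,name);return p,d,P,S0/' h.py
python3 - <<'E'
from h import *
c=get_calibration("wrist");print(c);print(get_calibration("side")["origin"])
f=np.load("w1.npz");P=f["P"];s=bot.read_state();print(s["ee_pos"],s["orientation"],s["qpos"],s["time"])
tp=np.array(s["ee_pos"]);R=Ro.from_euler('xyz',s["orientation"]).as_matrix()
T=(P-tp)@R  # tool coords
hsv=cv2.cvtColor(f["p"],cv2.COLOR_BGR2HSV);m=(hsv[...,1]>150)&(hsv[...,0]<20)
Q=T[m];Q=Q[(P[m][:,2]>.12)];print(len(Q),"bar in tool mm");r=cv2.minAreaRect((Q[:,:2]*1000).astype(np.float32));print(r,Q.mean(0),P[m][:,2].max())
pf=np.polyfit(Q[:,0],Q[:,1],1);print(pf)
for n,(u,v) in dict(lipL=(143,120),lipL2=(152,210),lipR=(371,120),lipR2=(363,210),fl=(300,160),t1=(236,130),t2=(236,178),t3=(236,220)).items():print(n,(T[v,u]*1000).round(1),(P[v,u]*1000).round(1))
E
```

```text
{'camera_matrix': array([[298.74251806,   0.        , 257.21433349],
       [  0.        , 298.74251806, 187.21165861],
       [  0.        ,   0.        ,   1.        ]]), 'hand_eye': array([[ 1.04587981e-03,  9.57093076e-01,  2.89778796e-01,
         7.39381560e-02],
       [ 9.99998779e-01, -1.33742370e-03,  8.08066126e-04,
        -6.02843951e-04],
       [ 1.16095153e-03,  2.89777597e-01, -9.57093306e-01,
        -1.42822335e-01],
       [ 0.00000000e+00,  0.00000000e+00,  0.00000000e+00,
         1.00000000e+00]])}
[0.19608909 1.01420856 1.20750488]
[0.5041482  0.21334445 0.20620701] [-3.14147698e+00 -6.54181479e-04  2.96727203e+00] [ 4.00186939e-01  1.69645063e-01 -4.30198111e-02  1.35874347e+00
  2.58396445e-04  5.74507442e-01] 1.45
4990 bar in tool mm
((-1.2548904418945312, -2.4374208450317383), (188.16058349609375, 15.37282657623291), 0.26084861159324646) [ 0.00993598 -0.00253439  0.06331786] 0.3487761244881435
[ 0.00466676 -0.00258076]
lipL [  50.6 -119.8  173.8] [433.4 104.2  32.4]
lipL2 [ -49.2 -120.6  173.9] [531.5  86.   32.3]
lipR [ 50.6 116.6 174.3] [474.5 336.9  31.9]
lipR2 [-49.7 119.  175.5] [573.6 321.9  30.6]
fl [  2.7  48.7 201.8] [509.8 261.8   4.4]
t1 [ 43.8 -21.3 141.4] [457.3 200.   64.8]
t2 [ -3.  -22.3 141.9] [503.2 190.9  64.3]
t3 [-47.7 -23.2 141.7] [547.  182.3  64.5]
```

```bash
cat >> h.py <<'E'
G=np.array([.557,-.243])
def meas(k=1):
    for i in range(k):
        p,d,P,s=snap("wrist");R=Ro.from_euler('xyz',s["orientation"]).as_matrix()
        T=(P-np.array(s["ee_pos"]))@R*1000
        h=111-T[...,2]; y=T[...,1]; x=T[...,0]
        m=(h>56)&(h<72)&(abs(x)<68)&(abs(y)<118)&(d>0)
        yy=y[m]; lo,hi=np.percentile(yy,[1.5,98.5])
        c=hi-16.5 if hi>-lo else lo+16.5
        yaw=s["orientation"][2];e=(G-s["ee_pos"][:2])*1000
        tx=np.array([np.cos(yaw),np.sin(yaw)]);ty=np.array([np.sin(yaw),-np.cos(yaw)])
        print("t %.2f caddy %.1f (lo %.1f hi %.1f n %d) tcp %s yaw %.3f tiltworld %s  toboard tool xy %.0f %.0f F %s w %.3f g %.0f"%(s["time"],c,lo,hi,len(yy),np.round(np.array(s["ee_pos"])*1000,1),yaw,np.round(R[:2,2]*1000,1),tx@e,ty@e,np.round(s["ft_force"],1),s["width"],s["grip_force"]))
    return p
if __name__=="__main__":
    import sys; p=meas(int(sys.argv[1]) if len(sys.argv)>1 else 1)
    if len(sys.argv)>2: cv2.imwrite("pics/%s.png"%sys.argv[2],p)
E
python3 -m creep '{"dp":[[-1,-2.5,40],[-1,-2.5,80],[-1,-2.5,95],[-1,-2.5,95],[-1,-2.5,95],[-1,-2.5,95],[-1,-2.5,95],[-1,-2.5,95],[-1,-2.5,95],[-1,-2.5,95]],"twist":[0,0,-0.004,-0.004,-0.004,-0.004,-0.004,-0.004,-0.004,-0.004],"hand":[85,85,80,60,40,30,20,16,12,8]}' 80; python3 h.py 1 g1
```

```text
time: 2.7
ee_pos: [0.5058, 0.2109, 0.1123]
orientation: [3.14, 0.001, 2.97]
ft_force: [-0.9, 2.9, 4.9]
width: 0.17
grip_force: 79.4
t 2.70 caddy -20.0 (lo -36.5 hi -13.7 n 3030) tcp [505.8 210.9 112.3] yaw 2.970 tiltworld [1.5 1.4]  toboard tool xy -128 -439 F [-0.9  2.9  4.9] w 0.170 g 79
```

View pics/g1.png

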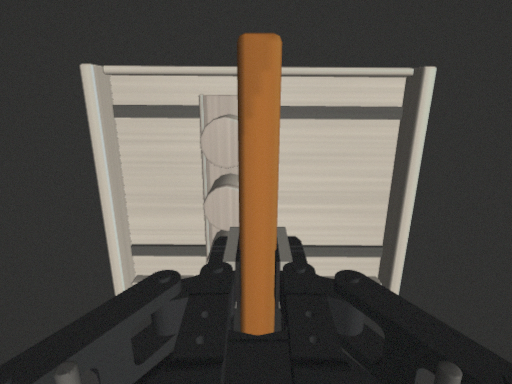

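Gripped squarely on the bar: the fingers are at (258,250) and the caddy left of the bar at about -20 mm. Next I lift, with a 20 mm shift towards the caddy.

```bash
python3 -m creep '{"dp":[[0,0,-10],[0,-4,-35],[0,-10,-60],[0,-16,-85],[0,-20,-95],[0,-20,-95]],"twist":[0,0,0,0,0,0],"hand":[8,8,8,8,8,8]}'; python3 h.py 2
```

```text
time: 3.5
ee_pos: [0.5019, 0.1903, 0.2061]
orientation: [-3.141, -0.0, 2.97]
ft_force: [0.0, 0.6, -8.0]
width: 0.171
grip_force: 78.5
t 3.50 caddy 4.3 (lo 13.0 hi 20.8 n 732) tcp [501.9 190.3 206.1] yaw 2.970 tiltworld [-0.3 -0.3]  toboard tool xy -128 -418 F [ 0.   0.6 -8. ] w 0.171 g 79
t 3.55 caddy 4.9 (lo 13.0 hi 21.4 n 825) tcp [501.5 190.5 205.3] yaw 2.971 tiltworld [-1.4 -0.5]  toboard tool xy -128 -418 F [-0.  -0.2 -7.6] w 0.178 g 79
```

```bash
python3 -m creep '{"dp":[[0,5,0],[0,5,0],[0,5,0],[0,5,0],[0,5,0],[0,5,0],[0,5,0],[0,5,0]],"twist":[0.1,0.28,0.46,0.64,0.82,1.0,1.18,1.29],"hand":[8,8,8,8,8,8,8,8]}'; python3 h.py 3
```

```text
time: 4.6
ee_pos: [0.502, 0.1956, 0.2047]
orientation: [-3.139, 0.001, 1.677]
ft_force: [0.8, 0.4, -7.7]
width: 0.173
grip_force: 78.5
t 4.60 caddy 38.4 (lo 24.7 hi 54.9 n 4619) tcp [502.  195.6 204.7] yaw 1.677 tiltworld [-2.7 -0.9]  toboard tool xy -442 8 F [ 0.8  0.4 -7.7] w 0.173 g 78
t 4.65 caddy 42.0 (lo 28.3 hi 58.5 n 4786) tcp [502.  195.5 204.7] yaw 1.674 tiltworld [-2.6 -1.1]  toboard tool xy -442 9 F [ 0.2 -0.6 -6.5] w 0.173 g 79
t 4.70 caddy 45.6 (lo 32.2 hi 62.1 n 4901) tcp [502.1 195.5 204.8] yaw 1.681 tiltworld [-2.5 -0.9]  toboard tool xy -442 6 F [ 0.2  0.1 -7.6] w 0.173 g 79
```

```bash
python3 -m creep '{"dp":[[-10,30,0],[-40,55,0],[-80,70,0],[-125,82,0],[-170,93,0],[-210,104,0]],"twist":[0,0,0,0,0,0],"hand":[8,8,8,8,8,8]}'|head -1; python3 h.py 2
```

```text
time: 5.5
t 5.50 caddy 19.8 (lo 13.7 hi 36.3 n 2977) tcp [629.4  -3.2 205.4] yaw 1.683 tiltworld [-1.3 -0. ]  toboard tool xy -230 -99 F [ 0.7  0.5 -7.5] w 0.175 g 79
t 5.55 caddy 24.1 (lo 13.4 hi 40.6 n 3579) tcp [631.   -8.3 205. ] yaw 1.679 tiltworld [-0.2 -5.1]  toboard tool xy -225 -99 F [ 2.1 -5.4 -7.5] w 0.173 g 79
```

```bash
cat > sim.py <<'E'
import numpy as np
# r: caddy along tool y (m, mm used), rows tool-frame shifts mm; rail dir yh(yaw)=(sin,-cos)
def sim(rows,tw,r,v,yaw,bw=(0,0),bt=0,k=0,lag=.05,hold=1,c=.14):
    """v: caddy velocity rel. to the (still) tray mm/s; bias mm/s2: bw world, bt tray, k*r"""
    dt=.005;n=25
    way=[(0,0)]+[tuple(q[:2]) for q in rows]; tww=[0]+list(tw)
    cmd=[];ct=[]
    for i in range(len(rows)):
        for j in range(n):
            f=(j+1)/n
            cmd.append(np.array(way[i])*(1-f)+np.array(way[i+1])*f);ct.append(tww[i]*(1-f)+tww[i+1]*f)
    for j in range(hold*10): cmd.append(np.array(way[-1],float));ct.append(tww[-1])
    X0=np.array([np.cos(yaw),np.sin(yaw)]);Y0=np.array([np.sin(yaw),-np.cos(yaw)])
    p=np.zeros(2);pv=np.zeros(2);th=0;thv=0;w=2/lag;out=[]
    for i,(a,t) in enumerate(zip(cmd,ct)):
        acc=w*w*(a-p)-2*w*pv;tha=w*w*(t-th)-2*w*thv
        y=yaw-th;yh=np.array([np.sin(y),-np.cos(y)])
        aw=acc[0]*X0+acc[1]*Y0
        ra=thv**2*r-aw@yh+np.dot(bw,yh)+bt+k*r-c*v
        v+=ra*dt;r+=v*dt
        pv=pv+acc*dt;p=p+pv*dt;thv+=tha*dt;th+=thv*dt
        if (i+1)%n==0: out.append(r)
    return np.array(out),r,v,p,th
E
python3 - <<'E'
from sim import *
A=[[-10,30],[-40,55],[-80,70],[-125,82],[-170,93],[-210,104]]
for b in(0,25,50,75):
    for k in (0,1,2): o=sim(A,[0]*6,45.6,72,1.68,bt=b,k=k);print(b,k,o[0].round(),o[1:3])
Rr=[[0,5]]*8;tw=[.1,.28,.46,.64,.82,1,1.18,1.29]
for v in(0,10,20,40):
  for b in (0,25,50): o=sim(Rr,tw,4.9,v,2.97,bt=b);print(v,b,o[1:3])
E
```

```text
0 0 [35. 18.  9.  6.  4.  3.] (np.float64(3.6530755927685328), np.float64(45.845521841888534))
0 1 [35. 19. 12.  9.  9. 10.] (np.float64(11.229628099971993), np.float64(59.51529750316188))
0 2 [36. 21. 14. 13. 15. 17.] (np.float64(19.925034092028213), np.float64(78.22513524389248))
25 0 [35. 19. 11.  9.  9.  9.] (np.float64(11.412500149738637), np.float64(64.7724512545015))
25 1 [36. 20. 13. 13. 14. 17.] (np.float64(19.411387539939813), np.float64(80.5269156600532))
25 2 [36. 21. 16. 17. 20. 25.] (np.float64(28.547440067161602), np.float64(101.45670819371493))
50 0 [35. 20. 13. 12. 13. 16.] (np.float64(19.171924706708715), np.float64(83.6993806671145))
50 1 [36. 21. 15. 16. 19. 24.] (np.float64(27.593146979907775), np.float64(101.53853381694479))
50 2 [36. 22. 18. 20. 25. 32.] (np.float64(37.16984604229521), np.float64(124.68828114353762))
75 0 [36. 20. 14. 15. 18. 23.] (np.float64(26.931349263678797), np.float64(102.62631007972749))
75 1 [36. 22. 17. 19. 24. 31.] (np.float64(35.77490641987569), np.float64(122.55015197383625))
75 2 [36. 23. 19. 23. 30. 40.] (np.float64(45.79225201742
[... 163 characters left out ...]
87609584))
0 50 (np.float64(31.94277823485122), np.float64(65.31964359730618))
10 0 (np.float64(14.051200974556505), np.float64(19.186956826056075))
10 25 (np.float64(29.73980276770602), np.float64(51.41801054726645))
10 50 (np.float64(45.428404560855505), np.float64(83.6490642684767))
20 0 (np.float64(27.536827300560834), np.float64(37.516377497226664))
20 25 (np.float64(43.22542909371033), np.float64(69.747431218437))
20 50 (np.float64(58.914030886859855), np.float64(101.97848493964739))
40 0 (np.float64(54.50807995256948), np.float64(74.17521883956785))
40 25 (np.float64(70.196681745719), np.float64(106.40627256077813))
40 50 (np.float64(85.88528353886845), np.float64(138.63732628198844))
```

```bash
cat > opt.py <<'E'
from sim import *
from scipy.optimize import least_squares
def plan(N,r,v,yaw,target,bt=50,bw=(0,0),k=0,rT=0,vT=-20,tmax=.17,dmax=50,seed=0,tw0=-.3,wpos=.1,stay=0,twr=None,ws=1.,quiet=0,lead=None):
    def unp(z):
        z=z.reshape(N,3);return z[:,:2]*100,z[:,2]
    def cost(z):
        P,t=unp(z);o=sim(P,t,r,v,yaw,bt=bt,bw=bw,k=k)
        d=np.diff(np.vstack([[0,0],P]),axis=0);dt=np.diff(np.r_[0,t])
        dd=np.hypot(*d.T);a=np.diff(np.vstack([[0,0],d,[0,0]]),axis=0)
        c=[(o[1]-rT)*.3,(o[2]-vT)*.2]+list((P[-1]-target)*wpos)
        c+=list(np.maximum(abs(o[0])-55,0))+list(np.maximum(dd-dmax,0)*2)+list(np.maximum(abs(dt)-tmax,0)*200)
        c+=list(a.ravel()*.03*ws)+list(np.diff(dt)*2*ws)
        if stay: c+=list(np.maximum(np.hypot(*(P-target).T)-stay,0)*.5)+list(np.maximum(abs(o[0])-25,0)*.5)
        if twr: c+=list(np.maximum(t-twr[1],0)*100)+list(np.maximum(twr[0]-t,0)*100)
        return np.array(c)
    best=None;rg=np.random.default_rng(seed)
    for i in range(6):
        s=np.linspace(0,1,N+1)[1:]
        z0=np.c_[s[:,None]*np.array(target)/100,s*tw0]+rg.normal(0,.08 if i else .01,(N,3))
        q=least_squares(cost,z0.ravel(),max_nfev=60)
        if best is None or q.cost<best.cost:best=q
    P,t=unp(best.x);P=P.round();t=t.round(2)
    o=sim(P,t,r,v,yaw,bt=bt,bw=bw,k=k)
    print("cost",best.cost,"r",o[0].round(),"end r %.0f v %.0f"%o[1:3]);print([[int(a),int(b)] for a,b in P]);print(t.tolist());return P,t
E
time python3 - <<'E'
from opt import *
for bw,bt in(((0,0),50),((50,0),0)):
  P,t=plan(9,24,85,1.68,np.array([-225,-99]),bt=bt,bw=bw)
  for b2,w2 in ((50,(0,0)),(0,(50,0))): o=sim(P,t,24,85,1.68,bt=b2,bw=w2);print(o[0].round(),o[1:3])
E
```

```text
cost 13.44944736507813 r [ 18. -10. -39. -50. -53. -55. -50. -29.  -2.] end r 3 v -18
[[41, 27], [46, 72], [-2, 88], [-51, 79], [-100, 67], [-148, 55], [-193, 32], [-202, -17], [-219, -63]]
[0.17, 0.34, 0.51, 0.33, 0.16, -0.01, -0.18, -0.02, 0.03]
[ 18. -10. -39. -50. -53. -55. -50. -29.  -2.] (np.float64(2.670193386106838), np.float64(-17.996748330238162))
[ 18. -10. -39. -51. -53. -55. -51. -29.  -2.] (np.float64(1.9704975853389612), np.float64(-19.18788959797516))
cost 17.998613927689483 r [ 22.  -5. -33. -45. -51. -56. -53. -32.  -4.] end r 0 v -22
[[44, 21], [42, 66], [-6, 81], [-56, 75], [-106, 69], [-155, 62], [-201, 42], [-203, -8], [-215, -57]]
[0.17, 0.35, 0.46, 0.28, 0.11, -0.06, -0.23, -0.06, 0.04]
[ 22.  -5. -33. -45. -50. -55. -53. -32.  -4.] (np.float64(0.6405751772535004), np.float64(-20.40213887037016))
[ 22.  -5. -33. -45. -51. -56. -53. -32.  -4.] (np.float64(0.008551104204534601), np.float64(-21.614560326682504))
real	1m55.522s
user	1m54.091s
sys	0m0.222s
```

```bash
python3 -m creep '{"dp":[[41,27,-10],[46,72,-20],[-2,88,-30],[-51,79,-30],[-100,67,-30],[-148,55,-30],[-193,32,-30],[-202,-17,-30],[-219,-63,-30]],"twist":[0.17,0.34,0.51,0.33,0.16,-0.01,-0.18,-0.02,0.03],"hand":[8,8,8,8,8,8,8,8,8]}'|head -3; python3 h.py 3
```

```text
time: 6.72
ee_pos: [0.5892, -0.2266, 0.2349]
orientation: [-3.14, -0.001, 1.651]
t 6.72 caddy -12.4 (lo -28.9 hi -13.8 n 1827) tcp [ 589.2 -226.6  234.9] yaw 1.651 tiltworld [-1.7  0.9]  toboard tool xy -14 -33 F [ 0.2  0.1 -6.8] w 0.171 g 79
t 6.78 caddy -18.5 (lo -35.0 hi -13.9 n 2751) tcp [ 583.4 -229.2  235.7] yaw 1.646 tiltworld [-6.4 -2.2]  toboard tool xy -12 -27 F [-5.1 -4.1 -7.1] w 0.170 g 79
t 6.83 caddy -34.1 (lo -50.6 hi -20.3 n 4408) tcp [ 586.3 -227.9  236.2] yaw 1.648 tiltworld [-3.  -0.4]  toboard tool xy -13 -30 F [-1.8  1.3 -6.9] w 0.174 g 79
```

```bash
python3 h.py 2
```

```text
t 6.88 caddy -49.1 (lo -65.6 hi -35.4 n 4955) tcp [ 588.7 -227.   236.4] yaw 1.650 tiltworld [-0.6  0.3]  toboard tool xy -13 -33 F [-0.   0.5 -7.4] w 0.168 g 79
t 6.92 caddy -63.2 (lo -79.7 hi -49.1 n 5046) tcp [ 590.1 -226.4  236.4] yaw 1.651 tiltworld [0.4 0.5]  toboard tool xy -14 -34 F [ 0.1  0.2 -7. ] w 0.169 g 79
```

Run:
```python
from sim import *
def show(P,t):
    for lag in (.03,.06,.1):
      for bt in (0,50):
        o=sim(P,t,-63-290*.0,-290,1.65,bt=bt,lag=lag);print(lag,bt,o[0].round(),"%.0f %.0f"%o[1:3])
P=[[0,-50],[10,-98],[25,-138],[45,-175],[65,-208],[85,-238],[105,-265],[125,-290],[135,-305],[135,-305]]
t=[0,-.1,-.25,-.42,-.59,-.76,-.93,-1.1,-1.2,-1.2]
show(P,t)
P=[[10,-52],[35,-100],[65,-142],[95,-178],[125,-212],[155,-242],[180,-265],[200,-280],[200,-280],[200,-280]]
t=[0,-.1,-.27,-.44,-.61,-.78,-.95,-1.05,-1.05,-1.05]
show(P,t)
# replay last move for lag/bias check (measured end: r -63 v -290 at +0.2s)
B=[[41,27],[46,72],[-2,88],[-51,79],[-100,67],[-148,55],[-193,32],[-202,-17],[-219,-63]];tb=[.17,.34,.51,.33,.16,-.01,-.18,-.02,.03]
for lag in(.03,.1,.2):
  for v in (85,110): o=sim(B,tb,24,v,1.68,bt=50,lag=lag,hold=4);print("B",lag,v,o[0].round(),o[1:3])
```

```text
0.03 0 [ -59.  -47.  -44.  -46.  -53.  -64.  -80.  -98. -116. -130.] -135 -104
0.03 50 [-59. -46. -40. -39. -43. -50. -59. -71. -80. -84.] -86 -26
0.06 0 [ -70.  -59.  -53.  -54.  -60.  -71.  -86. -106. -125. -142.] -148 -119
0.06 50 [-69. -57. -49. -47. -50. -57. -66. -78. -89. -96.] -99 -40
0.1 0 [ -80.  -73.  -65.  -64.  -70.  -80.  -95. -114. -136. -156.] -163 -142
0.1 50 [ -79.  -71.  -62.  -58.  -60.  -66.  -75.  -87. -100. -111.] -114 -61
0.03 0 [ -58.  -45.  -40.  -42.  -48.  -57.  -71.  -86.  -94. -100.] -102 -47
0.03 50 [-57. -44. -37. -36. -38. -43. -50. -58. -59. -56.] -55 25
0.06 0 [ -69.  -57.  -50.  -50.  -55.  -65.  -79.  -95. -107. -114.] -117 -60
0.06 50 [-68. -55. -46. -44. -45. -50. -58. -67. -71. -70.] -70 13
0.1 0 [ -79.  -71.  -63.  -61.  -66.  -75.  -89. -106. -122. -133.] -137 -78
0.1 50 [-79. -69. -59. -55. -56. -60. -68. -79. -86. -89.] -89 -5
B 0.03 85 [ 14. -19. -47. -56. -60. -63. -59. -37. -13. -26.] (np.float64(-38.128149637045944), np.float64(-163.79149073919544))
B 0.03 110 [ 17. -12. -37. -43. -43. -42. -34.  -6.  23.  16.] (np.float64(6.291201938874231), np.float64(-121.5789876587533))
B 0.1 85 [ 25.   6. -20. -35. -37. -36. -30.  -9.  23.  39.] (np.float64(36.689193513863046), np.float64(-54.66568558299463))
B 0.1 110 [ 28.  12. -11. -22. -21. -16.  -6.  20.  56.  77.] (np.float64(77.54817391216447), np.float64(-17.440080604191692))
B 0.2 85 [ 31.  24.   8.  -6. -10.  -7.   1.  22.  55.  88.] (np.float64(99.59211177172867), np.float64(125.20944233938896))
B 0.2 110 [ 34.  30.  17.   7.   5.  11.  24.  48.  85. 122.] (np.float64(136.27302716057775), np.float64(156.26808939881195))
```

```bash
sed -i 's/hold=1,/hold=6,/' sim.py
python3 - <<'E'
from sim import *
def show(P,t):
    for lag in (.02,.04):
      for bt in (0,50):
        o=sim(P,t,-77,-290,1.65,bt=bt,lag=lag);print(lag,bt,o[0].round(),"%.0f %.0f"%o[1:3])
P=[[0,-61],[8,-122],[30,-172],[60,-212],[90,-246],[120,-276],[150,-302],[178,-322],[200,-330],[200,-330]]
t=[0,-.05,-.2,-.37,-.54,-.71,-.88,-1.05,-1.2,-1.2]
show(P,t)
P=[[0,-61],[15,-121],[45,-172],[80,-215],[115,-250],[150,-278],[180,-300],[200,-310],[205,-315],[205,-315]]
t=[0,-.05,-.2,-.37,-.54,-.71,-.88,-1.0,-1.0,-1.0]
show(P,t)
E
```

```text
0.02 0 [ -60.  -35.  -22.  -21.  -27.  -37.  -51.  -69.  -89.  -95.  -98. -102.] -103 -27
0.02 50 [-59. -34. -19. -15. -17. -22. -31. -41. -53. -49. -43. -36.] -32 62
0.04 0 [ -69.  -45.  -30.  -27.  -32.  -42.  -56.  -74.  -95. -105. -110. -114.] -116 -37
0.04 50 [-69. -43. -26. -21. -22. -27. -36. -47. -59. -59. -54. -48.] -45 54
0.02 0 [-60. -36. -22. -18. -22. -33. -46. -60. -66. -70. -73. -76.] -77 -24
0.02 50 [-59. -35. -19. -12. -12. -18. -26. -33. -31. -26. -20. -13.] -10 58
0.04 0 [-69. -46. -30. -24. -28. -38. -51. -67. -75. -80. -84. -88.] -89 -31
0.04 50 [-69. -44. -27. -18. -18. -23. -31. -39. -40. -36. -31. -25.] -22 51
```

```bash
python3 -m creep '{"dp":[[0,-61,0],[-15,-121,0],[-45,-172,0],[-80,-215,0],[-115,-250,0],[-150,-278,0],[-180,-300,0],[-200,-310,0]],"twist":[0,0.05,0.2,0.37,0.54,0.71,0.88,1.0],"hand":[8,8,8,8,8,8,8,8]}'|head -3; python3 h.py 2
```

```text
time: 7.98
ee_pos: [0.2978, -0.4521, 0.236]
orientation: [3.141, 0.0, 0.647]
t 7.97 caddy -50.9 (lo -67.4 hi -37.2 n 5001) tcp [ 297.8 -452.1  236. ] yaw 0.647 tiltworld [ 0.2 -0.2]  toboard tool xy 333 -10 F [-0.6 -0.1 -6.8] w 0.173 g 79
t 8.03 caddy -54.1 (lo -70.6 hi -40.2 n 4984) tcp [ 297.2 -454.2  235.7] yaw 0.643 tiltworld [-1.3 -2.2]  toboard tool xy 335 -13 F [-1.6 -3.3 -7.3] w 0.175 g 80
```

```bash
sed -i 's/lag=.05/lag=.025/' sim.py; sed -i 's/abs(o\[0\])-55/abs(o[0])-60/; s/range(6)/range(NS)/; s/max_nfev=60/max_nfev=30/' opt.py; sed -i '2a NS=2' opt.py
time python3 - <<'E'
from opt import *
P,t=plan(10,-57,-60,.645,np.array([334,-12]),bt=0,vT=0,dmax=46,tmax=.15,tw0=-.4,ws=1.5)
for b2,w2 in ((30,(0,0)),(-30,(0,0)),(0,(30,0)),(0,(0,30))): o=sim(P,t,-57,-60,.645,bt=b2,bw=w2);print(o[0].round(),o[1:3])
E
```

```text
cost 3.4512976836058282 r [-51. -39. -23.  -8.  -1.  -0.  -1.  -3.  -2.  -1.  -1.  -1.] end r -1 v -0
[[-7, -16], [-3, -37], [23, -56], [68, -65], [114, -62], [159, -53], [204, -42], [248, -32], [294, -24], [330, -18]]
[0.15, 0.3, 0.45, 0.6, 0.64, 0.57, 0.46, 0.35, 0.25, 0.18]
[-51. -38. -21.  -4.   5.   9.  10.  13.  18.  23.  29.  34.] (np.float64(36.398912852881125), np.float64(46.95577071907073))
[-52. -40. -25. -12.  -7.  -9. -13. -18. -21. -25. -30. -36.] (np.float64(-38.38839787828925), np.float64(-47.556489206708605))
[-51. -39. -22.  -6.   2.   3.   2.   2.   4.   6.   7.   9.] (np.float64(9.739532276252152), np.float64(13.856009151673424))
[-52. -40. -25. -11.  -6.  -8. -12. -17. -20. -24. -29. -34.] (np.float64(-36.04739887477332), np.float64(-44.55712941921991))
real	0m18.955s
user	0m18.278s
sys	0m0.306s
```

```bash
python3 -m creep '{"dp":[[-7,-16,0],[-3,-37,0],[23,-56,0],[68,-65,0],[114,-62,0],[159,-53,0],[204,-42,0],[248,-32,0],[294,-24,0],[330,-18,0]],"twist":[0.15,0.3,0.45,0.6,0.64,0.57,0.46,0.35,0.25,0.18],"hand":[8,8,8,8,8,8,8,8,8,8]}'|head -3; python3 h.py 3
```

```text
time: 9.32
ee_pos: [0.5519, -0.2337, 0.2358]
orientation: [-3.141, -0.0, 0.478]
t 9.32 caddy -8.4 (lo -24.9 hi -12.8 n 1377) tcp [ 551.9 -233.7  235.8] yaw 0.478 tiltworld [-0.   0.6]  toboard tool xy 0 11 F [ 0.5  0.5 -6.2] w 0.172 g 79
t 9.38 caddy -9.2 (lo -25.7 hi -12.5 n 1580) tcp [ 555.5 -231.5  235. ] yaw 0.483 tiltworld [2.8 3.5]  toboard tool xy -4 11 F [ 7.3  3.3 -8.2] w 0.170 g 79
t 9.43 caddy -10.8 (lo -27.3 hi -12.6 n 1767) tcp [ 553.4 -232.8  235. ] yaw 0.479 tiltworld [0.7 1.9]  toboard tool xy -1 11 F [-1.1 -1.1 -7.8] w 0.180 g 79
```

```bash
python3 h.py 6 | cut -c1-100
```

```text
t 9.47 caddy -12.2 (lo -28.7 hi -12.6 n 1996) tcp [ 551.6 -233.8  235.2] yaw 0.477 tiltworld [-0.9  
t 9.53 caddy -13.8 (lo -30.3 hi -12.7 n 2229) tcp [ 550.4 -234.6  235.5] yaw 0.475 tiltworld [-1.3  
t 9.57 caddy -15.4 (lo -31.9 hi -12.7 n 2478) tcp [ 549.7 -235.2  235.8] yaw 0.473 tiltworld [-1.2  
t 9.62 caddy -17.1 (lo -33.6 hi -12.7 n 2734) tcp [ 549.2 -235.6  236. ] yaw 0.472 tiltworld [-0.8  
t 9.68 caddy -18.8 (lo -35.3 hi -12.8 n 3002) tcp [ 548.9 -236.   236.3] yaw 0.471 tiltworld [-0.4  
t 9.72 caddy -20.7 (lo -37.2 hi -12.9 n 3296) tcp [ 548.8 -236.3  236.4] yaw 0.471 tiltworld [-0.  -
```

Run:
```python
from sim import *
P=[[0,-2],[0,-6],[0,-10],[0,-13],[0,-15],[0,-15]]
t=[-.12,-.28,-.44,-.6,-.76,-.85]
for bw in((45,50),(30,35),(0,0)): 
  for v in(-33,-38): o=sim(P,t,-22.5,v,.471,bw=bw);print(bw,o[0].round(),o[1:3])
```

```text
(45, 50) [-25. -27. -28. -32. -36. -42. -49. -54.] (np.float64(-55.98944179545057), np.float64(-39.62173528642115))
(45, 50) [-26. -28. -30. -34. -40. -47. -53. -60.] (np.float64(-61.931967599957076), np.float64(-45.7134749026982))
(30, 35) [-25. -26. -28. -31. -36. -42. -48. -54.] (np.float64(-56.48897413028907), np.float64(-44.02554010035418))
(30, 35) [-26. -28. -30. -34. -39. -46. -53. -60.] (np.float64(-62.431499934795454), np.float64(-50.117279716631174))
(0, 0) [-25. -26. -27. -30. -34. -40. -47. -53.] (np.float64(-55.62321398317277), np.float64(-50.064798514066894))
(0, 0) [-26. -27. -29. -32. -37. -44. -52. -59.] (np.float64(-61.5657397876792), np.float64(-56.15653813034392))
```

```bash
sed -i 's/abs(o\[0\])-25/abs(o[0])-34/; s/lead=None/twend=None/' opt.py; sed -i 's/^        if twr:/        if twend is not None: c+=[(t[-1]-twend)*4]\n        if twr:/' opt.py
time python3 - <<'E'
from opt import *
for tw in (-.4,.4):
  P,t=plan(10,-22.5,-36,.471,np.array([4,10]),bt=0,bw=(40,45),vT=0,dmax=35,tmax=.16,tw0=tw,stay=45,wpos=.05,twend=-.37)
  for b2,w2 in ((0,(60,60)),(0,(20,20)),(-25,(0,0))): o=sim(P,t,-22.5,-36,.471,bt=b2,bw=w2);print(o[0].round(),o[1:3])
E
```

```text
cost 2.224700682494602 r [-24. -25. -25. -24. -26. -28. -28. -24. -13.  -3.  -1.  -1.] end r -1 v 1
[[23, -4], [32, -7], [28, -8], [6, -3], [-1, 1], [7, 3], [12, 2], [8, -1], [0, -10], [-5, -18]]
[-0.16, -0.28, -0.34, -0.18, -0.12, -0.2, -0.28, -0.33, -0.37, -0.35]
[-24. -25. -25. -24. -26. -28. -28. -23. -13.  -3.  -1.  -0.] (np.float64(0.15115554154969832), np.float64(4.365441250184803))
[-24. -25. -24. -23. -25. -26. -25. -20.  -8.   2.   5.   6.] (np.float64(6.636245822157714), np.float64(8.88591273609678))
[-24. -25. -25. -26. -29. -32. -33. -31. -22. -14. -16. -18.] (np.float64(-19.6231489847723), np.float64(-25.33516800088474))
cost 0.9743272651276474 r [-21. -18. -14.  -9.  -4.  -3.  -4.  -4.  -2.   0.   1.   1.] end r 1 v 1
[[-17, -8], [-31, -17], [-28, -22], [-7, -22], [20, -19], [39, -15], [44, -10], [36, -5], [19, 0], [5, 3]]
[0.16, 0.32, 0.44, 0.36, 0.2, 0.04, -0.12, -0.23, -0.33, -0.4]
[-21. -18. -15. -10.  -6.  -6.  -8.  -9.  -9.  -7.  -8.  -8.] (np.float64(-8.793046295091381), np.float64(-5.692324497627526))
[-21. -17. -13.  -6.  -1.   3.   4.   6.  10.  16.  19.  22.] (np.float64(22.830032076109713), np.float64(22.70529124298674))
[-21. -18. -14.  -8.  -3.  -1.  -0.   0.   3.   6.   6.   6.] (np.float64(5.605867866565502), np.float64(-4.814835188244351))
real	0m34.156s
user	0m33.609s
sys	0m0.143s
```

```bash
python3 -m creep '{"dp":[[-17,-8,0],[-31,-17,0],[-28,-22,0],[-7,-22,0],[20,-19,0],[39,-15,0],[44,-10,0],[36,-5,0],[19,0,0],[5,3,0]],"twist":[0.16,0.32,0.44,0.36,0.2,0.04,-0.12,-0.23,-0.33,-0.4],"hand":[8,8,8,8,8,8,8,8,8,8]}'|head -1; python3 h.py 5
```

```text
time: 11.02
t 11.03 caddy 6.1 (lo 13.7 hi 22.6 n 906) tcp [ 554.1 -237.5  236.5] yaw 0.872 tiltworld [ 0.2 -0.1]  toboard tool xy -2 6 F [-0.   0.2 -6.7] w 0.171 g 79
t 11.07 caddy 6.3 (lo 13.8 hi 22.8 n 928) tcp [ 552.7 -238.6  236.7] yaw 0.873 tiltworld [-1.1 -1.5]  toboard tool xy -1 6 F [-2.3 -3.  -6.2] w 0.171 g 79
t 11.12 caddy 6.2 (lo 13.8 hi 22.7 n 887) tcp [ 553.6 -237.9  236.8] yaw 0.868 tiltworld [ 0.1 -0.5]  toboard tool xy -2 6 F [ 0.   0.5 -7.5] w 0.174 g 79
t 11.18 caddy 5.5 (lo 13.8 hi 22.0 n 825) tcp [ 554.4 -237.3  236.8] yaw 0.868 tiltworld [0.7 0.1]  toboard tool xy -3 6 F [ 0.3  0.2 -8. ] w 0.171 g 79
t 11.22 caddy 5.4 (lo 13.8 hi 21.9 n 776) tcp [ 554.8 -236.9  236.7] yaw 0.868 tiltworld [0.9 0.3]  toboard tool xy -3 6 F [-0.5 -0.9 -7.5] w 0.174 g 79
```

```bash
python3 -m creep '{"dp":[[0,0,0],[0,0,0],[0,0,0],[0,0,0],[0,0,0],[0,0,0]],"twist":[0,0,0,0,0,0],"hand":[8,8,8,8,8,8]}'|head -1; python3 h.py 3
```

```text
time: 12.02
t 12.03 caddy -7.2 (lo -23.7 hi -12.8 n 1209) tcp [ 555.1 -236.6  236.3] yaw 0.871 tiltworld [ 0. -0.]  toboard tool xy -4 6 F [-0.3  0.9 -7.3] w 0.173 g 79
t 12.07 caddy -8.6 (lo -25.1 hi -12.9 n 1398) tcp [ 555.  -236.6  236.3] yaw 0.871 tiltworld [ 0.1 -0. ]  toboard tool xy -4 6 F [ 0.   0.  -6.7] w 0.177 g 79
t 12.12 caddy -10.0 (lo -26.5 hi -12.9 n 1609) tcp [ 555.  -236.7  236.3] yaw 0.871 tiltworld [ 0.1 -0. ]  toboard tool xy -4 6 F [ 0.2  0.4 -7.7] w 0.174 g 79
```

```bash
time python3 - <<'E'
from opt import *
P,t=plan(10,-11.5,-29.5,.871,np.array([-4,6]),bt=-27,vT=25,rT=-5,dmax=35,tmax=.16,tw0=.4,stay=45,wpos=.05,twend=0)
for b2,w2 in ((-40,(0,0)),(-15,(0,0)),(0,(-20,20))): o=sim(P,t,-11.5,-29.5,.871,bt=b2,bw=w2);print(o[0].round(),o[1:3])
E
```

```text
cost 3.1498870621671036 r [-11. -10. -10. -13. -15. -18. -18. -17. -15. -13. -10.  -6.] end r -5 v 25
[[-16, -6], [2, -7], [-8, -8], [-3, -5], [14, -1], [4, 1], [-3, 1], [-22, -4], [-21, -3], [-2, 3]]
[0.16, 0.0, 0.16, 0.17, 0.01, 0.14, 0.19, 0.35, 0.31, 0.15]
[-11. -10. -11. -14. -18. -21. -23. -24. -24. -24. -23. -22.] (np.float64(-21.75247066038821), np.float64(2.9848491351055255))
[-10.  -9.  -9. -11. -13. -14. -14. -11.  -7.  -4.   2.   8.] (np.float64(10.256917733389425), np.float64(44.63061584400402))
[-11. -10. -10. -13. -16. -18. -19. -18. -16. -14. -11.  -8.] (np.float64(-6.608253742150704), np.float64(22.75960695731034))
real	0m17.149s
user	0m17.011s
sys	0m0.124s
```

Run:
```python
import opt;from opt import *
opt.NS=3
for tw,s in((1.2,1),(.1,2)):
  P,t=plan(10,-11.5,-29.5,.871,np.array([-4,6]),bt=-27,vT=28,rT=-5,dmax=35,tmax=.16,tw0=tw,stay=45,wpos=.05,twend=0,ws=2.5,seed=s)
  for b2 in (-40,-15): o=sim(P,t,-11.5,-29.5,.871,bt=b2);print(o[0].round(),o[1:3])
```

```text
cost 2.5018488763009477 r [-12. -13. -14. -16. -16. -16. -16. -15. -14. -13. -10.  -6.] end r -4 v 27
[[12, -4], [27, -9], [37, -12], [38, -11], [38, -11], [32, -9], [19, -5], [3, -1], [-12, 3], [-22, 5]]
[-0.16, -0.32, -0.48, -0.55, -0.55, -0.46, -0.31, -0.15, 0.01, 0.17]
[-12. -13. -15. -17. -19. -20. -21. -21. -23. -24. -23. -22.] (np.float64(-22.142846022952273), np.float64(3.0755003239129466))
[-12. -12. -13. -14. -14. -13. -11.  -8.  -6.  -3.   3.   9.] (np.float64(11.846907898319381), np.float64(48.7463917004706))
cost 3.0423134794935365 r [-12.  -9.  -7.  -8. -10. -13. -14. -14. -14. -14. -11.  -7.] end r -6 v 26
[[6, -4], [3, -11], [-11, -17], [-28, -21], [-39, -22], [-41, -20], [-35, -16], [-20, -9], [-5, -3], [5, 2]]
[-0.09, -0.05, 0.11, 0.27, 0.43, 0.51, 0.45, 0.29, 0.13, -0.03]
[-12. -10.  -8.  -9. -13. -16. -19. -21. -23. -25. -25. -24.] (np.float64(-23.537745584838305), np.float64(2.6060423998458835))
[-12.  -9.  -6.  -6.  -8.  -9.  -9.  -8.  -6.  -4.   2.   8.] (np.float64(10.55021894714764), np.float64(48.05535693374946))
```

First plan is smooth.

```bash
python3 -m creep '{"dp":[[12,-4,0],[27,-9,0],[37,-12,0],[38,-11,0],[38,-11,0],[32,-9,0],[19,-5,0],[3,-1,0],[-12,3,0],[-22,5,0]],"twist":[-0.16,-0.32,-0.48,-0.55,-0.55,-0.46,-0.31,-0.15,0.01,0.17],"hand":[8,8,8,8,8,8,8,8,8,8]}'|head -1; python3 h.py 5
```

```text
time: 13.42
t 13.43 caddy -17.7 (lo -34.2 hi -12.9 n 2808) tcp [ 544.2 -257.5  236.3] yaw 0.693 tiltworld [-0.  -0.2]  toboard tool xy 19 -3 F [-1.3 -0.2 -7.4] w 0.173 g 79
t 13.47 caddy -16.9 (lo -33.4 hi -13.1 n 2655) tcp [ 543.6 -258.5  236.3] yaw 0.687 tiltworld [-0.6 -1.2]  toboard tool xy 20 -3 F [-1.3 -2.6 -6.7] w 0.173 g 79
t 13.53 caddy -15.4 (lo -31.9 hi -12.8 n 2457) tcp [ 544.1 -257.7  236.4] yaw 0.697 tiltworld [-0.2 -0.4]  toboard tool xy 19 -3 F [ 0.6 -0.3 -6.6] w 0.177 g 79
t 13.57 caddy -14.2 (lo -30.7 hi -12.8 n 2275) tcp [ 544.4 -257.1  236.3] yaw 0.701 tiltworld [0.1 0.2]  toboard tool xy 19 -3 F [-0.1  0.3 -8.1] w 0.171 g 79
t 13.62 caddy -13.2 (lo -29.7 hi -12.8 n 2109) tcp [ 544.6 -256.7  236.3] yaw 0.702 tiltworld [0.2 0.3]  toboard tool xy 18 -2 F [ 0.6  0.4 -7.2] w 0.174 g 79
```

```bash
python3 -m creep '{"dp":[[0,0,0],[0,0,0],[0,0,0],[0,0,0],[0,0,0],[0,0,0],[0,0,0]],"twist":[0,0,0,0,0,0,0],"hand":[8,8,8,8,8,8,8]}'|head -1; python3 h.py 3
```

```text
time: 14.55
t 14.55 caddy -12.7 (lo -29.2 hi -12.8 n 2056) tcp [ 544.7 -256.7  236.3] yaw 0.701 tiltworld [-0. -0.]  toboard tool xy 18 -3 F [ 0.3 -0.2 -6.4] w 0.169 g 79
t 14.60 caddy -13.6 (lo -30.1 hi -12.9 n 2179) tcp [ 544.7 -256.7  236.3] yaw 0.701 tiltworld [ 0. -0.]  toboard tool xy 18 -2 F [ 0.3  0.4 -7.6] w 0.173 g 79
t 14.65 caddy -14.6 (lo -31.1 hi -12.8 n 2328) tcp [ 544.7 -256.7  236.3] yaw 0.701 tiltworld [-0.1  0. ]  toboard tool xy 18 -2 F [ 0.9  0.  -7.9] w 0.175 g 79
```

```bash
python3 -m creep '{"dp":[[6,-14,0],[14,-32,0],[18,-42,0],[18,-42,0]],"twist":[0,0,0,0],"hand":[8,8,8,8]}'|head -1; python3 h.py 3
```

```text
time: 15.2
t 15.20 caddy 8.6 (lo 14.0 hi 25.1 n 1243) tcp [ 531.1 -211.8  236.8] yaw 0.702 tiltworld [ 0.6 -0.4]  toboard tool xy -0 41 F [ 1.1 -1.  -7. ] w 0.171 g 79
t 15.25 caddy 6.3 (lo 13.9 hi 22.8 n 886) tcp [ 531.3 -212.4  236.7] yaw 0.702 tiltworld [ 0.6 -0.6]  toboard tool xy -0 40 F [ 0.   0.4 -6.7] w 0.170 g 79
t 15.30 caddy 3.7 (lo 13.9 hi 20.2 n 570) tcp [ 531.4 -212.8  236.6] yaw 0.701 tiltworld [ 0.5 -0.6]  toboard tool xy 0 40 F [ 1.4 -1.1 -7.3] w 0.169 g 79
```

Run:
```python
import opt;from opt import *
for tw,s in((1.2,1),(-.4,2)):
  P,t=plan(10,1.2,-48,.701,np.array([0,15]),bt=-33,vT=25,rT=5,dmax=40,tmax=.16,tw0=tw,stay=60,wpos=.03,twend=0.1,ws=2,seed=s)
  for b2 in (-45,-20): o=sim(P,t,1.2,-48,.701,bt=b2);print(o[0].round(),o[1:3])
```

```text
cost 2.54082191034985 r [-1. -2. -4. -3. -0.  0. -0. -1. -2. -2.  1.  5.] end r 6 v 25
[[-15, -5], [-33, -11], [-45, -16], [-42, -17], [-26, -13], [-7, -6], [8, 1], [17, 7], [15, 12], [7, 15]]
[0.16, 0.32, 0.48, 0.5, 0.37, 0.21, 0.09, 0.01, 0.06, 0.21]
[ -1.  -3.  -5.  -4.  -3.  -3.  -5.  -8. -10. -12. -11.  -9.] (np.float64(-9.115562411779239), np.float64(5.511095484207657))
[-1. -2. -3. -1.  2.  4.  5.  5.  6.  9. 14. 21.] (np.float64(23.048594596813267), np.float64(46.85760576117802))
cost 4.427453171972496 r [ 2.  3.  6.  6.  4.  1. -0. -1. -1. -0.  4.  8.] end r 9 v 28
[[19, -8], [32, -16], [21, -18], [0, -15], [-15, -11], [-24, -7], [-31, -4], [-30, 0], [-17, 5], [-4, 9]]
[-0.16, -0.32, -0.21, -0.05, 0.09, 0.15, 0.24, 0.26, 0.13, -0.03]
[  1.   3.   5.   4.   1.  -2.  -5.  -7.  -9. -10.  -8.  -7.] (np.float64(-6.169829800777925), np.float64(7.97875013192906))
[ 2.  4.  7.  7.  6.  5.  5.  5.  7. 10. 17. 23.] (np.float64(25.841901370575684), np.float64(49.83022695800184))
```

```bash
python3 -m creep '{"dp":[[-15,-5,0],[-33,-11,0],[-45,-16,0],[-42,-17,0],[-26,-13,0],[-7,-6,0],[8,1,0],[17,7,0],[15,12,0],[7,15,0]],"twist":[0.16,0.32,0.48,0.5,0.37,0.21,0.09,0.01,0.06,0.21],"hand":[8,8,8,8,8,8,8,8,8,8]}'|head -1; python3 h.py 3
```

```text
time: 16.6
t 16.60 caddy 21.4 (lo 14.4 hi 37.9 n 3167) tcp [ 547.7 -219.6  235.7] yaw 0.490 tiltworld [0.  0.5]  toboard tool xy -3 25 F [-0.8 -0.  -6.6] w 0.174 g 79
t 16.65 caddy 24.5 (lo 14.3 hi 41.0 n 3642) tcp [ 546.8 -220.6  235.8] yaw 0.484 tiltworld [-0.8 -0.6]  toboard tool xy -1 25 F [-1.4 -1.5 -6.9] w 0.171 g 79
t 16.70 caddy 28.4 (lo 15.0 hi 44.9 n 4132) tcp [ 546.9 -220.2  235.8] yaw 0.492 tiltworld [-0.3  0.2]  toboard tool xy -2 25 F [ 0.6 -0.1 -7.5] w 0.170 g 79
```

```bash
python3 -m creep '{"dp":[[0,12,0],[0,30,0],[0,48,0],[0,60,0],[0,62,0],[0,62,0]],"twist":[0,0,0,0,0,0],"hand":[8,8,8,8,8,8]}'|head -1; python3 h.py 4
```

```text
time: 17.5
t 17.50 caddy 20.3 (lo 14.3 hi 36.8 n 2978) tcp [ 575.5 -274.6  236.1] yaw 0.491 tiltworld [-0.4  0.4]  toboard tool xy -1 -37 F [ 1.1 -0.6 -7.4] w 0.170 g 79
t 17.55 caddy 23.1 (lo 14.4 hi 39.6 n 3440) tcp [ 575.5 -274.3  236.3] yaw 0.491 tiltworld [-0.3  0.4]  toboard tool xy -1 -36 F [ 0.6  0.4 -7.1] w 0.175 g 79
t 17.60 caddy 25.9 (lo 14.6 hi 42.4 n 3818) tcp [ 575.4 -274.2  236.4] yaw 0.491 tiltworld [-0.   0.2]  toboard tool xy -2 -36 F [ 0.2 -0.5 -8. ] w 0.171 g 79
t 17.65 caddy 28.3 (lo 15.0 hi 44.8 n 4121) tcp [ 575.5 -274.1  236.5] yaw 0.491 tiltworld [0.1 0.1]  toboard tool xy -2 -36 F [-0.2  0.1 -7.5] w 0.175 g 79
```

Run:
```python
import opt;from opt import *
opt.NS=2
for tw,s in((.5,1),(-.6,2)):
  P,t=plan(10,30.8,52,.491,np.array([-2,-25]),bt=-28,k=1,vT=5,rT=18,dmax=40,tmax=.16,tw0=tw,stay=60,wpos=.03,twend=-.1,ws=2,seed=s)
  for b2,k in ((-38,1),(-18,1),(-18,.3),(-9,0)): o=sim(P,t,30.8,52,.491,bt=b2,k=k);print(o[0].round(),o[1:3])
```

```text
cost 2.754771434478986 r [32. 31. 32. 32. 30. 27. 24. 21. 18. 16. 17. 17.] end r 17 v 3
[[15, 7], [30, 16], [37, 21], [34, 23], [24, 24], [12, 25], [0, 26], [-10, 28], [-14, 31], [-15, 33]]
[0.16, 0.32, 0.43, 0.46, 0.43, 0.37, 0.3, 0.22, 0.11, -0.04]
[32. 31. 31. 30. 27. 24. 20. 15. 11.  7.  6.  4.] (np.float64(2.5483062806740766), np.float64(-19.802805472628258))
[32. 31. 32. 33. 32. 30. 28. 26. 25. 25. 28. 31.] (np.float64(32.31592852758485), np.float64(26.10404667087586))
[32. 31. 31. 30. 27. 23. 19. 15. 11.  8.  6.  5.] (np.float64(4.484281653826624), np.float64(-11.292780208244181))
[32. 30. 31. 30. 27. 23. 19. 15. 11.  8.  7.  6.] (np.float64(5.93039421346307), np.float64(-6.937234033691281))
cost 2.473296972968266 r [32. 32. 33. 34. 33. 29. 26. 22. 18. 17. 17. 18.] end r 18 v 3
[[-16, 7], [-33, 15], [-42, 20], [-41, 21], [-33, 21], [-20, 20], [-6, 19], [5, 20], [11, 22], [12, 24]]
[-0.16, -0.32, -0.48, -0.57, -0.59, -0.56, -0.49, -0.39, -0.26, -0.11]
[32. 32. 32. 33. 31. 27. 22. 16. 11.  8.  6.  4.] (np.float64(2.7674539005451577), np.float64(-20.175382342074805))
[32. 32. 34. 35. 35. 32. 30. 27. 25. 26. 29. 32.] (np.float64(33.17637573580192), np.float64(26.85682946761493))
[32. 31. 32. 32. 30. 26. 21. 15. 11.  7.  6.  4.] (np.float64(3.445350527683116), np.float64(-13.2713147623231))
[32. 31. 32. 32. 30. 26. 21. 15. 10.  7.  6.  5.] (np.float64(4.4443645744613045), np.float64(-9.346089748342628))
```

Run:
```python
import opt;from opt import *
opt.NS=2
for tw,s in((.5,1),(-.6,2)):
  P,t=plan(10,30.8,52,.491,np.array([-2,-10]),bt=-24,k=.8,vT=0,rT=20,dmax=48,tmax=.17,tw0=tw,wpos=.2,twend=-.1,ws=1.5,seed=s)
  for b2,k in ((-34,.8),(-14,.8),(-9,0)): o=sim(P,t,30.8,52,.491,bt=b2,k=k);print(o[0].round(),o[1:3])
```

```text
cost 6.40980829698412 r [31. 33. 34. 37. 39. 39. 37. 33. 29. 24. 23. 23.] end r 23 v -2
[[39, 8], [46, 9], [18, 2], [9, -4], [16, -8], [16, -10], [5, -12], [-7, -12], [-10, -10], [-2, -6]]
[0.17, 0.26, 0.09, 0.02, 0.1, 0.17, 0.18, 0.18, 0.07, -0.1]
[31. 32. 33. 36. 37. 36. 33. 28. 22. 15. 12. 10.] (np.float64(8.691376349739686), np.float64(-23.17926365829806))
[31. 33. 35. 38. 41. 42. 41. 39. 36. 33. 34. 36.] (np.float64(37.35805599289625), np.float64(19.882281466327786))
[31. 32. 33. 36. 37. 36. 33. 27. 21. 14. 11.  9.] (np.float64(8.227701404955301), np.float64(-18.845358266222874))
cost 3.181024020059694 r [30. 28. 28. 32. 39. 42. 40. 35. 28. 22. 22. 22.] end r 22 v -1
[[12, 9], [-2, 15], [-36, 15], [-62, 11], [-68, 3], [-57, -6], [-37, -12], [-16, -15], [-2, -13], [-2, -8]]
[0.17, 0.16, -0.01, -0.18, -0.31, -0.36, -0.4, -0.42, -0.35, -0.18]
[30. 27. 27. 31. 37. 39. 36. 29. 21. 14. 11.  8.] (np.float64(6.993878099885982), np.float64(-22.577810151425396))
[30. 28. 28. 34. 41. 45. 44. 40. 35. 31. 33. 35.] (np.float64(36.18424096577106), np.float64(20.80241317128177))
[30. 27. 27. 31. 37. 40. 36. 30. 21. 14. 11.  9.] (np.float64(8.276405748879597), np.float64(-16.436923921096657))
```

```bash
python3 -m creep '{"dp":[[12,9,0],[-2,15,0],[-36,15,0],[-62,11,0],[-68,3,0],[-57,-6,0],[-37,-12,0],[-16,-15,0],[-2,-13,0],[-2,-8,0]],"twist":[0.17,0.16,-0.01,-0.18,-0.31,-0.36,-0.4,-0.42,-0.35,-0.18],"hand":[8,8,8,8,8,8,8,8,8,8]}'|head -1; python3 h.py 4
```

```text
time: 18.95
t 18.95 caddy -15.9 (lo -32.4 hi -12.8 n 2553) tcp [ 572.6 -266.5  235.6] yaw 0.669 tiltworld [0.  0.4]  toboard tool xy 2 -28 F [-0.1 -0.3 -6.9] w 0.176 g 79
t 19.00 caddy -19.5 (lo -36.0 hi -13.1 n 3040) tcp [ 572.5 -267.4  235.5] yaw 0.663 tiltworld [-0.2 -0.1]  toboard tool xy 3 -29 F [ 0.8 -0.2 -7.3] w 0.174 g 79
t 19.05 caddy -21.7 (lo -38.2 hi -13.1 n 3407) tcp [ 571.9 -267.5  235.5] yaw 0.672 tiltworld [-0.4  0.1]  toboard tool xy 4 -28 F [-1.  -0.3 -7.1] w 0.169 g 79
t 19.10 caddy -24.2 (lo -40.7 hi -13.2 n 3780) tcp [ 571.5 -267.5  235.6] yaw 0.675 tiltworld [-0.5  0.3]  toboard tool xy 4 -28 F [ 0.2  0.2 -7.8] w 0.173 g 79
```

```bash
cat > fit.py <<'E'
from sim import *
from scipy.optimize import least_squares
Z=[[0,0]]
D=[ # rows,twist,r0,v0,yaw,[ (hold,r) ...]
([[-17,-8],[-31,-17],[-28,-22],[-7,-22],[20,-19],[39,-15],[44,-10],[36,-5],[19,0],[5,3]],[0.16,0.32,0.44,0.36,0.2,0.04,-0.12,-0.23,-0.33,-0.4],-22.5,-36,.471,[6.1,6.3,6.2,5.5,5.4]),
(Z*6,[0]*6,5.2,-4,.87,[-7.2,-8.6,-10]),
([[12,-4],[27,-9],[37,-12],[38,-11],[38,-11],[32,-9],[19,-5],[3,-1],[-12,3],[-22,5]],[-0.16,-0.32,-0.48,-0.55,-0.55,-0.46,-0.31,-0.15,0.01,0.17],-11.4,-29,.871,[-17.7,-16.9,-15.4,-14.2,-13.2]),
(Z*7,[0]*7,-12.2,22,.701,[-12.7,-13.6,-14.6]),
([[6,-14],[14,-32],[18,-42],[18,-42]],[0]*4,-15.6,-20,.701,[8.6,6.3,3.7]),
([[-15,-5],[-33,-11],[-45,-16],[-42,-17],[-26,-13],[-7,-6],[8,1],[17,7],[15,12],[7,15]],[0.16,0.32,0.48,0.5,0.37,0.21,0.09,0.01,0.06,0.21],1.2,-48,.701,[21.4,24.5,28.4]),
([[0,12],[0,30],[0,48],[0,60],[0,62],[0,62]],[0]*6,32,70,.491,[20.3,23.1,25.9,28.3]),
([[12,9],[-2,15],[-36,15],[-62,11],[-68,3],[-57,-6],[-37,-12],[-16,-15],[-2,-13],[-2,-8]],[0.17,0.16,-0.01,-0.18,-0.31,-0.36,-0.4,-0.42,-0.35,-0.18],30.8,52,.491,[-15.9,-19.5,-21.7,-24.2])]
n=len(D)
def pred(q,i):
    rows,tw,r,v,yaw,ob=D[i];bt,k,bx,by,lag,tl=q[:6]
    return np.array([sim(rows,tw,r,v+q[6+i],yaw,bw=(bx,by),bt=bt,k=k,lag=abs(lag),hold=h,tlag=abs(tl))[1] for h in (0,len(ob)-1)])
def cost(q): return np.r_[np.concatenate([(pred(q,i)-[D[i][5][0],D[i][5][-1]])*[.5,1] for i in range(n)]),q[6:]/4,q[2:4]/50,(q[4]-.03)/.02,(q[5]-.03)/.02,q[1]/1.5]
if __name__=="__main__":
    s=least_squares(cost,np.r_[-25,.5,0,0,.03,.03,np.zeros(n)],x_scale=np.r_[10,.5,20,20,.02,.02,np.ones(n)*4],diff_step=1e-3,max_nfev=40)
    print(s.cost,s.x.round(3))
    for i in range(n):print(pred(s.x,i).round(1),D[i][5])
E
sed -i 's/hold=6,c=.14/hold=6,c=.14,tlag=None/; s/tha=w\*w\*(t-th)-2\*w\*thv/tha=wt*wt*(t-th)-2*wt*thv/; s/w=2\/lag;/w=2\/max(lag,.012);wt=w if tlag is None else 2\/max(tlag,.012);/' sim.py
time python3 fit.py
```

```text
12.27298036885617 [-2.4102e+01 -1.5700e-01 -2.0358e+01 -6.9570e+00  1.2000e-02  1.4000e-02
 -8.6500e-01  3.5000e-01  2.4300e+00 -8.7230e+00 -3.7170e+00  1.1038e+01
  5.6610e+00 -7.9920e+00]
[7.6 5.1] [6.1, 6.3, 6.2, 5.5, 5.4]
[ -7.1 -10.1] [-7.2, -8.6, -10]
[-17.1 -13.5] [-17.7, -16.9, -15.4, -14.2, -13.2]
[-12.5 -13.9] [-12.7, -13.6, -14.6]
[9.  4.4] [8.6, 6.3, 3.7]
[22.3 27.8] [21.4, 24.5, 28.4]
[19.8 27.8] [20.3, 23.1, 25.9, 28.3]
[-16.8 -23.6] [-15.9, -19.5, -21.7, -24.2]
real	0m30.124s
user	0m30.553s
sys	0m0.092s
```

```bash
sed -i 's/lag=.025/lag=.014/' sim.py
python3 - <<'E'
import opt;from opt import *
opt.NS=2
for tw,s in((.5,1),(-.6,2)):
  P,t=plan(10,-27,-50,.675,np.array([4,-28]),bt=-24,bw=(-20,-7),k=-.1,vT=22,rT=0,dmax=42,tmax=.16,tw0=tw,wpos=.06,twend=0,ws=2,seed=s)
  for b2,k in ((-34,0),(-14,0)): o=sim(P,t,-27,-50,.675,bt=b2,k=k,bw=(-20,-7));print(o[0].round(),o[1:3])
E
```

```text
cost 7.689417556743245 r [-25. -22. -19. -19. -19. -20. -19. -16. -11.  -8.  -4.  -1.] end r -0 v 20
[[18, -9], [11, -17], [-8, -25], [-22, -31], [-17, -31], [6, -25], [23, -22], [18, -24], [4, -29], [-4, -32]]
[-0.14, -0.01, 0.15, 0.31, 0.35, 0.19, 0.05, 0.12, 0.28, 0.36]
[-26. -23. -20. -21. -22. -23. -24. -22. -20. -18. -17. -16.] (np.float64(-16.213530643796844), np.float64(0.4327517870313343))
[-25. -22. -19. -18. -18. -17. -16. -12.  -6.  -1.   4.   8.] (np.float64(10.024788878408213), np.float64(33.973797784418366))
cost 6.212810221989966 r [-33. -39. -43. -44. -42. -35. -26. -18. -11.  -7.  -4.  -1.] end r 0 v 21
[[-18, -1], [-23, 0], [-5, 2], [21, 2], [33, -2], [22, -10], [1, -21], [-14, -31], [-11, -34], [3, -32]]
[0.16, 0.23, 0.12, -0.04, -0.11, -0.0, 0.16, 0.32, 0.29, 0.12]
[-33. -40. -44. -46. -45. -39. -31. -25. -21. -19. -18. -17.] (np.float64(-17.410684082350553), np.float64(-1.3208835620897585))
[-33. -39. -42. -43. -41. -33. -24. -15.  -7.  -2.   3.   7.] (np.float64(9.19255278768001), np.float64(33.568999368929525))
```

First plan is the gentler.

```bash
python3 -m creep '{"dp":[[18,-9,0],[11,-17,0],[-8,-25,0],[-22,-31,0],[-17,-31,0],[6,-25,0],[23,-22,0],[18,-24,0],[4,-29,0],[-4,-32,0]],"twist":[-0.14,-0.01,0.15,0.31,0.35,0.19,0.05,0.12,0.28,0.36],"hand":[8,8,8,8,8,8,8,8,8,8]}'|head -1; python3 h.py 4
```

```text
time: 20.4
t 20.40 caddy -22.6 (lo -39.1 hi -13.0 n 3578) tcp [ 546.8 -245.7  236.3] yaw 0.311 tiltworld [-0.2 -0.1]  toboard tool xy 11 1 F [ 0.3  0.  -6.6] w 0.175 g 79
t 20.45 caddy -22.2 (lo -38.7 hi -12.9 n 3503) tcp [ 545.9 -246.   236.6] yaw 0.308 tiltworld [-0.7 -0.5]  toboard tool xy 11 0 F [-1.4 -0.4 -6.4] w 0.175 g 79
t 20.50 caddy -21.8 (lo -38.3 hi -12.9 n 3456) tcp [ 546.5 -245.8  236.6] yaw 0.312 tiltworld [ 0.  -0.2]  toboard tool xy 11 1 F [ 0.5 -0.1 -7.7] w 0.174 g 79
t 20.55 caddy -21.5 (lo -38.0 hi -12.9 n 3419) tcp [ 547.  -245.8  236.6] yaw 0.314 tiltworld [ 0.5 -0.1]  toboard tool xy 10 0 F [ 0.4 -0.  -7.1] w 0.170 g 79
```

```bash
python3 -c "
from rig import order
print(order.hand_in())"
```

```text
the job is handed in; nothing more can be done
None
```

I handed the job in at 20.6 s with the gripper holding the tray level, 11 mm from the board's centre and about 85 mm above its top, caddy at −21 mm and moving about 7 mm/s. By the measurements the caddy stayed within 40 mm of the middle for over 5 s above the board (it came near an end only once, on the way: −63 mm measured, about −77 mm estimated); no verdict was returned, and I took no last picture of the bystanders.

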